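# Push a battery cell home with the treadle packer

## Robot

A 6-joint arm with a two-finger parallel gripper is mounted at the origin on the work surface. World frame = base frame: x ahead of the robot, y to its left, z up, the work surface at z = 0. Lengths are in mm, angles in rad, forces in N, time in s.
With the tool pointing down it reaches from about 425 to 1125 mm from the base axis. Payload 14.9 kg.
Tool frame: the origin (TCP) lies at the very end of the fingers, on their centre line; the grasp point (between the pads) lies 19 mm behind it; y points along the fingers, z is the direction in which the jaws open and shut, and the axes are right-handed (so a half turn about y gives the same grasp; the last joint's range is limited). The gripper opens to 91 mm and grips with 3 to 60 N. Pads are 32 mm wide; open, the fingers measure 118 mm over their backs; the gripper's body (76 mm by 178 mm) begins 60 mm behind the grasp point.
Start: joints at [1.298, 0.379, 1.734, -0, 1.028, -0.033], TCP at [166.262, 679.981, 213.932] pointing down, gripper open.
Joint ranges: [-2.77, 2.77], [-0.74, 2.19], [0, 2.66], [-1.06, 4.2], [0.31, 2.87], [-3.08, 3.08]. Speed limits (rad/s): [1.89, 1.89, 2.39, 3.14, 3.14, 3.14].

## Interface

Orientations are given as a unit quaternion [w, x, y, z].
In Python, from plant import env gives the robot as it stands. The module is installed in compiled form; this text tells all that it offers. Calls block until the motion is done:
- env.goto(position, orientation): joint-space move of the TCP to a pose.
- env.line_to(position, ori=None, feed=150, guard=None): straight line of the TCP; ori=None keeps the orientation; feed is the mean speed in mm/s. With guard (N) it stops when the force on the tool has changed by that much, and returns True; else False.
- env.move_j(angles): joint-space move.
- env.gripper_to(opening): opening from 0.0 (shut) to 1.0 (fully open); the grip force is fixed at half the most; returns when the fingers have stopped.
- env.dwell(seconds).
- env.ik(position, orientation): joint angles nearest the present ones, or None.
- env.state(): the state.
- env.camera(name): name is "scene" or "side" or "wrist"; returns a dict with "frame" (420x560x3 uint8, red, green, blue), "K" (3x3 intrinsics, pixels), "pose" (4x4, takes a point from camera to world coordinates); the wrist camera has in their place "tool_from_camera" (4x4, takes a point from camera to tool coordinates, whose origin is the TCP and whose axes are the tool frame's). Camera axes: x right, y up, looking along -z (the intrinsics and any distortion apply to the point x, -y, -z); pixel columns grow to the right and rows downward; lengths in mm; the calibration is good to about 2 mm. A picture is of the moment at which its call begins: read the wrist's pose just before it. There is no depth.
A pose or a line that the arm cannot do raises env.PlanningError and nothing moves.
- env.close_job(): hands the job in, once; it reports no verdict.
The state is a dict: "time_s": time; "q": joint angles; "qvel": joint speeds; "joint_efforts": joint torques, N m; "tool_pos": TCP position; "tool_rot": TCP orientation; "contact_force": force on the tool from outside, world axes, zero at the start; "wrist_torque": the same for the moment, N m; "gripper_width": opening from 0.0 (shut) to 1.0 (fully open).
Only numpy, scipy, OpenCV 4.12 (cv2) and the standard library are available. Lean on these libraries where they do the work, as an engineer would, in place of code of your own. Each camera call takes 0.05 s, during which the arm holds its last target. There are 200 camera calls.

## Task

Load the loose battery cell into the pack: while the timber chock still blocks the treadle, stand the cell upright across the middle of the empty loading bay, broad faces towards the row and the pusher, and let go of it. Then pull the chock right out, well clear of the treadle, leave it on the bench, and press the treadle all the way down to its stop and hold it there for a second, so that the pusher slides the cell home against the row. Let the treadle come back up, and leave the bottle, the meter and the carton where they are.

Things in the scene. Friction and masses are not known exactly. Their poses are not given: they have to be found in the camera images.
- bay (a point): Middle of the loading bay's floor, 20 mm above the bench, in the plywood packer (fixed, but placed and turned anew each run). z up; y the push direction, from pusher to row; x across, away from the robot. The bay is 110 mm wide in x between plywood walls 12 mm thick, 60 mm above its floor, and 100 mm long in y. Home for the cell: its centre at y = +34 to +35 mm.
- row_face (a point): Foot of the row's front face, mid-width, on the bay floor: 50 mm in y from the bay point, same axes. The row is three fixed cells like the loose one, 120 mm high, side by side behind this point, their broad faces across the bay.
- pusher_face (a point): Middle of the foot of the steel pusher plate's face (5 mm above the bay floor); it slides along the bay's y. At rest the face is at y = -50 mm from the bay point. The plate is 90 mm wide, its top 60 mm above the bay floor. Behind it a grey housing 90 mm wide, from y = -75 to -125 mm, rises 70 mm above the bay floor; the 20 mm floor board, 134 mm wide, ends at y = -170 mm.
- treadle (a joint): Angle of the treadle in rad: 0 up (rest, sloping up 0.40 rad towards its free end), 0.40 down on its stop (level). It drives the pusher 69 mm towards the row over its full travel. It springs back up by itself; about 12 to 18 N straight down on its pad takes it to the stop with a cell in the bay.
- treadle_pad (a point): Middle of the top of the treadle's black rubber pad (66 by 50 mm, near the free end); moves with the treadle, a steel plate 70 mm wide (bay x), 160 mm long, 8 mm thick. Hinge along bay x at y = -130 mm from the bay point, 35 mm above the bench, 132 mm from here. Up: this point is 92 mm above the bench, y = -249 mm; on the stop: 41 mm, y = -262 mm; free end then y = -290 mm.
- cell_center (a point): Centre of the loose battery cell (half-way up): a grey prismatic cell 100 mm (its x) by 30 mm (its y, between its broad faces) by 120 mm high (z up), with two terminals 5 mm high on top, 30 mm either side of the middle; 0.4 to 0.7 kg. Stands upright by itself on the bench at first (the block of four at the table edge is spare stock). Either way round is right.
- chock_center (a point): Centre of the timber chock: a pale wooden block 120 mm long (its x), 40 mm wide (its y), 55 mm high (z), about 0.16 kg. It starts lying on the bench under the treadle, roughly along x of the bay frame, with about 50 to 70 mm of its length sticking out from under the treadle on the robot's side; the treadle has no hold on it.
- bottle: Bystander: upright capped bottle 66 mm across, 170 mm high; origin under its centre. Leave it.
- meter: Bystander: black meter lying on its back, 70 mm (its x) by 120 mm (its y), 36 mm high; origin under its centre. Leave it.
- carton: Bystander: closed cardboard carton 80 mm (its x) by 100 mm (its y) by 85 mm high, standing just beyond the treadle; origin under its centre. Leave it.
Things that resemble listed ones, but are neither listed nor needed, are in the scene too. Leave any turquoise or yellow look-alike of the part that bears chock_center alone.

How it is judged:
By the outcome, as a careful person would: the job done as asked, in the order asked, and still so for the second after the job is handed in, with the robot touching nothing.
It also fails if it takes over 72 s, if anything falls off the work surface, if the arm or the gripper's body presses on something with over 40 N, if the wrist force passes 120 N, or if a joint passes its speed limit or range.

## Working session

There is one attempt and no reset: what is moved stays moved. The work goes in short steps, each a Python script; the robot and the scene stay as the last script left them, time stands still between calls to the robot, and variables do not carry over. Pictures are saved under pics/ and viewed, about 8 in all and at most 12, crops included, and the job is handed in when it is done.

```bash
mkdir -p pics
cat > h.py <<'E'
import numpy as np, cv2
from plant import env
def snap(n,fn):
    s=env.state(); c=env.camera(n); cv2.imwrite('pics/'+fn,c['frame'][:,:,::-1]); 
    np.savez('pics/'+fn+'.npz',K=c['K'],pose=c.get('pose',c.get('tool_from_camera')),f=c['frame'],tp=s['tool_pos'],tr=s['tool_rot'])
    return c
def ray(fn,u,v):
    d=np.load('pics/'+fn+'.npz');K=d['K'];P=d['pose']
    p=np.linalg.inv(K)@[u,v,1]; r=P[:3,:3]@np.array([p[0],-p[1],-p[2]]); return P[:3,3],r
def onz(fn,u,v,z):
    o,r=ray(fn,u,v); return o+r*(z-o[2])/r[2]
def proj(fn,X):
    d=np.load('pics/'+fn+'.npz');P=np.linalg.inv(d['pose']); c=P[:3,:3]@np.array(X,float)+P[:3,3]
    p=d['K']@[c[0],-c[1],-c[2]]; return p[:2]/p[2]
E
python3 - <<'E'
from h import *
c=snap('scene','s0.png');print(c['K'],c['pose'],[k for k in c])
c=snap('side','d0.png');print(c['K'],c['pose']);print(env.state())
a=np.hstack([])if 0 else None
E
```

```text
[[493.06655896   0.         284.10724747]
 [  0.         493.06655896 205.8556217 ]
 [  0.           0.           1.        ]] [[ 1.92609865e-01 -8.13950496e-01  5.48074840e-01  1.32918062e+03]
 [ 9.81254533e-01  1.63406863e-01 -1.02165254e-01 -1.26850743e+02]
 [-6.40173183e-03  5.57478957e-01  8.30166387e-01  1.25400737e+03]
 [ 0.00000000e+00  0.00000000e+00  0.00000000e+00  1.00000000e+00]] ['frame', 'K', 'pose']
[[451.19477153   0.         280.65458773]
 [  0.         451.19477153 203.4849923 ]
 [  0.           0.           1.        ]] [[ 7.17966115e-01  5.01702123e-01 -4.82513873e-01  7.27252031e+01]
 [-6.96032673e-01  5.25359630e-01 -4.89423924e-01 -4.90011270e+02]
 [ 7.94828801e-03  6.87235214e-01  7.26391482e-01  8.08048282e+02]
 [ 0.00000000e+00  0.00000000e+00  0.00000000e+00  1.00000000e+00]]
{'time_s': 0.1, 'q': array([ 1.29769559e+00,  3.79361655e-01,  1.73470395e+00, -1.07869604e-05,
        1.02850367e+00, -3.32984207e-02]), 'qvel': array([-0.00091335, -0.00231217, -0.00019186,  0.00018543, -0.00030316,
       -0.0009914 ]), 'joint_efforts': array([-1.23250124e-03, -7.65039325e+01, -4.35294521e+01,  6.51942752e-02,
        3.98411904e-02, -5.58873046e-05]), 'tool_pos': array([166.17069963, 679.63363553, 213.35910851]), 'tool_rot': array([-0.70168849,  0.70237198, -0.08462742,  0.08452849]), 'contact_force': array([ 0.29561693, -0.16059932,  0.59974759]), 'wrist_torque': array([-0.00876179,  0.04206486,  0.00353612]), 'gripper_width': 1.001404084023101}
```

View pics/s0.png

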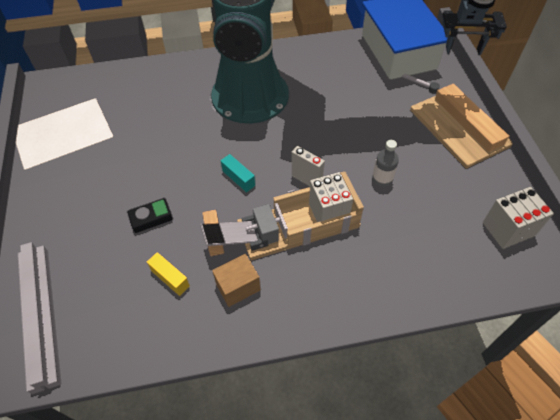

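View pics/d0.png

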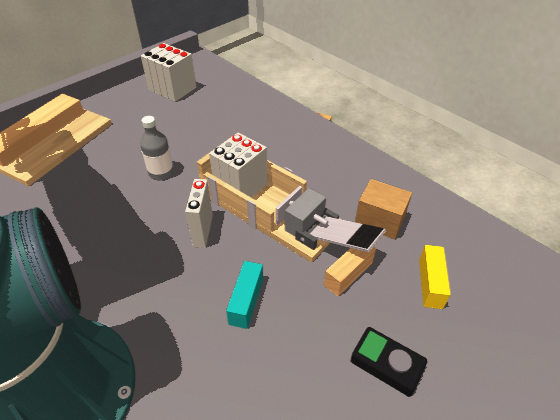

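Scene shows: the loose cell at scene (308,165) / side (200,212); the bay at about scene (300,215). Chock candidates are the pale wood block under the treadle at scene (213,232) / side (350,268), the turquoise block at (238,173) and the yellow one at (168,273). The wooden one under the treadle fits the description. I'll confirm it in enlarged crops.

Run:
```python
import cv2
a=cv2.imread('pics/s0.png')[140:275,195:375];cv2.imwrite('pics/s0c.png',cv2.resize(a,None,fx=4.4,fy=4.4,interpolation=cv2.INTER_CUBIC))
a=cv2.imread('pics/d0.png')[125:300,180:400];cv2.imwrite('pics/d0c.png',cv2.resize(a,None,fx=3.4,fy=3.4,interpolation=cv2.INTER_CUBIC))
```

```text
(no output)
```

View pics/s0c.png

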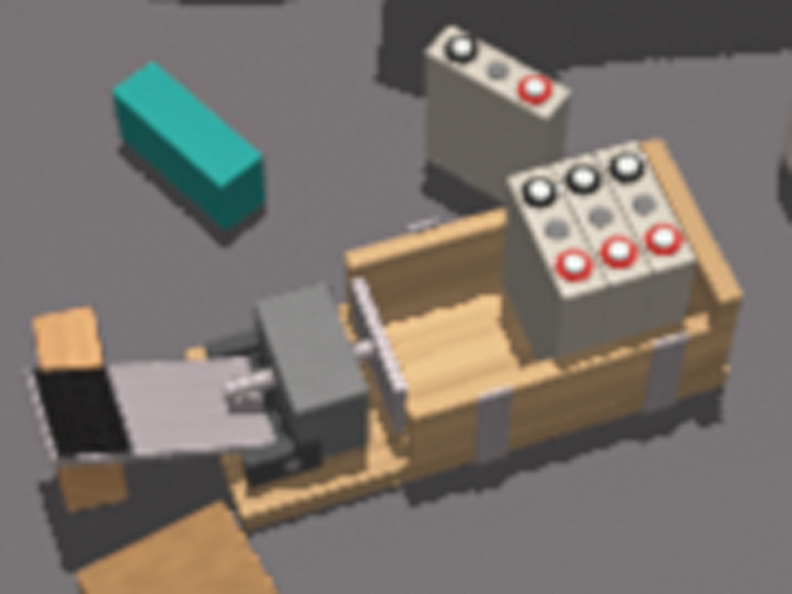

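View pics/d0c.png

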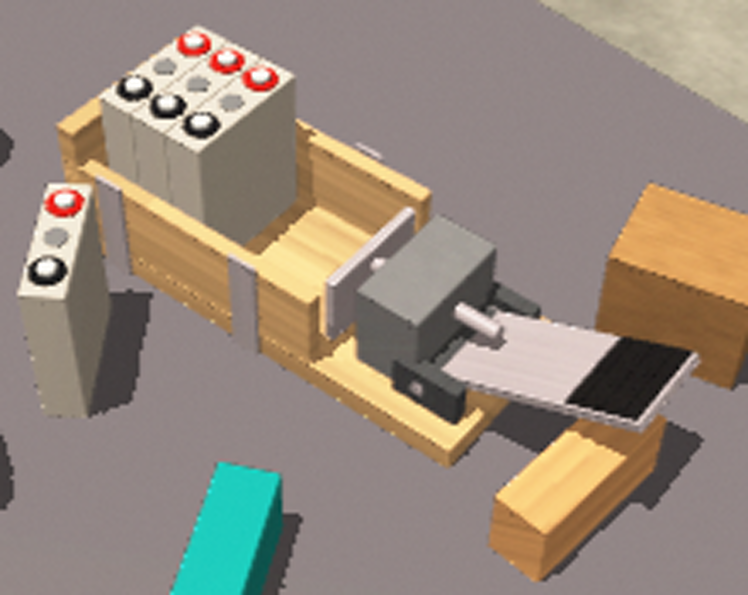

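```bash
cat > m.py <<'E'
from h import *
S=lambda u,v:('s0.png',(u+.5)/4.4-.5+195,(v+.5)/4.4-.5+140)
D=lambda u,v:('d0.png',(u+.5)/3.4-.5+180,(v+.5)/3.4-.5+125)
def fit(loc,W):
    loc=np.array(loc,float);W=np.array(W)[:,:2];lc,wc=loc.mean(0),W.mean(0)
    z=np.sum(((W-wc)@[1,1j])*np.conj((loc-lc)@[1,1j]));t=np.angle(z);R=np.array([[np.cos(t),-np.sin(t)],[np.sin(t),np.cos(t)]])
    o=wc-R@lc; return o,t,np.abs(loc@R.T+o-W).max()
loc=[(-30,65),(-30,95),(-30,125),(30,65),(30,95),(30,125)]
sp=[(540,191),(583,178),(627,166),(574,264),(619,250),(663,239)]
dp=[(201,124),(168,104),(134,87),(261,77),(227,60),(193,42)]
if __name__=='__main__':
    for z in(145,):
        print('bay S',fit(loc,[onz(*S(*p),z) for p in sp]));print('bay D',fit(loc,[onz(*D(*p),z) for p in dp]))
    print('bay SD',fit(loc+loc,[onz(*S(*p),145) for p in sp]+[onz(*D(*p),145) for p in dp]))
    for n,s,d in(('blk',(461,47),(46,270)),('red',(534,88),(64,202))): print(n,onz(*S(*s),125),onz(*D(*d),125))
    print('chock S',[onz(*S(*p),55)[:2].round(1) for p in((33,318),(92,308),(104,362))])
    print('chock D',[onz(*D(*p),55)[:2].round(1) for p in((495,497),(545,530),(573,432),(622,455))])
    print('chock D z0',[onz(*D(*p),0)[:2].round(1) for p in((490,545),(540,580),(660,470))],'S z0 far', [onz(*S(*p),0)[:2].round(1) for p in((70,511),(127,499))])
E
python3 m.py
```

```text
bay S (array([577.83590344,  54.79921961]), np.float64(0.1338542358360613), np.float64(0.7897320870083604))
bay D (array([575.66118627,  53.94777078]), np.float64(0.1429440394142636), np.float64(0.8190819290402658))
bay SD (array([576.75063596,  54.37279585]), np.float64(0.13841992317377178), np.float64(2.158976967832814))
blk [396.86881194  95.23837047 125.        ] [393.88602164  94.53272031 125.        ]
red [441.46245844 135.586711   125.        ] [437.93588863 134.90433019 125.        ]
chock S [array([ 511.4, -217.2]), array([ 511.2, -178. ]), array([ 554.8, -175.3])]
chock D [array([ 507.9, -178.8]), array([ 511.7, -214.5]), array([ 578.4, -179.7]), array([ 586.5, -211.6])]
chock D z0 [array([ 510.7, -178. ]), array([ 514., -216.]), array([ 632.4, -215.8])] S z0 far [array([ 629.1, -213. ]), array([ 627.5, -175.3])]
```

```bash
cat >> h.py <<'E'
from scipy.spatial.transform import Rotation as Ro
def ori(t):  # tool down, jaws along world angle t
    z=np.array([np.cos(t),np.sin(t),0]);y=np.array([0,0,-1.]);x=np.cross(y,z)
    q=Ro.from_matrix(np.c_[x,y,z]).as_quat(); return [q[3],q[0],q[1],q[2]]
def wray(fn,u,v,zp):
    d=np.load('pics/'+fn+'.npz');K=d['K'];T=d['pose'];p=np.linalg.inv(K)@[u,v,1]
    w,x,y,z=d['tr'];R=Ro.from_quat([x,y,z,w]).as_matrix()
    o=R@T[:3,3]+d['tp'];r=R@T[:3,:3]@np.array([p[0],-p[1],-p[2]]); return (o+r*(zp-o[2])/r[2]).round(1)
E
python3 - <<'E'
from h import *
P=np.pi
for n,u,v,z in(('bottle cap',391,146,170),('meter',150,214,36),('turq',238,170,55),('turq near',251,188,0),('yellow',168,273,55),('carton top',236,272,85)): print(n,onz('s0.png',u,v,z).round())
for n,p,t in(('cell',(416,115,78),.74+P/2),('cellhi',(416,115,260),.74+P/2),('bay',(577,54,99),.138+P/2),('bayhi',(577,54,260),.138+P/2),('chock',(526,-197,20),P/2),('chockout',(416,-197,20),P/2),('chockout2',(416,-197,150),P/2),('pad',(611,-192,92),.138),('pad2',(611,-192,92),.138+P/2)):
    for k in(0,P):
        q=env.ik(p,ori(t+k));print(n,k>0,None if q is None else np.round(q,2))
q=ori(.74+P/2) if env.ik((416,115,260),ori(.74+P/2)) is not None else ori(.74-P/2)
E
```

```text
bottle cap [470. 348. 170.]
meter [ 476. -370.   36.]
turq [379. -93.  55.]
turq near [415. -61.   0.]
yellow [ 690. -327.   55.]
carton top [ 738. -147.   85.]
cell False [ 0.22  0.2   2.31 -0.    0.63 -2.1 ]
cell True [ 0.22  0.2   2.31 -0.    0.63  1.05]
cellhi False [ 0.22 -0.13  2.22 -0.    1.05 -2.1 ]
cellhi True [ 0.22 -0.13  2.22 -0.    1.05  1.05]
bay False [ 0.05  0.36  2.02 -0.    0.76 -1.66]
bay True [ 0.05  0.36  2.02 -0.    0.76  1.49]
bayhi False [ 0.05  0.14  1.95 -0.    1.05 -1.66]
bayhi True [ 0.05  0.14  1.95 -0.    1.05  1.49]
chock False [-0.4   0.47  2.06 -0.    0.61 -1.97]
chock True [-0.4   0.47  2.06 -0.    0.61  1.17]
chockout False [-0.49  0.36  2.26 -0.    0.52 -2.06]
chockout True [-0.49  0.36  2.26 -0.    0.52  1.08]
chockout2 False [-0.49  0.1   2.24 -0.    0.81 -2.06]
chockout2 True [-0.49  0.1   2.24 -0.    0.81  1.08]
pad False [-0.34  0.45  1.9  -0.    0.79 -0.48]
pad True [-0.34  0.45  1.9  -0.    0.79  2.66]
pad2 False [-0.34  0.45  1.9  -0.    0.79 -2.05]
pad2 True [-0.34  0.45  1.9  -0.    0.79  1.09]
```

Run:
```python
from h import *
P=np.pi
env.line_to([166,680,330])if 0 else None
env.goto([577,54,330],ori(.138-P/2)); env.dwell(.2); snap('wrist','w_bay.png')
env.goto([416,115,260],ori(.74-P/2)); env.dwell(.2); c=snap('wrist','w_cell.png'); print(c['tool_from_camera'].round(2),env.state()['time_s'])
a=cv2.imread('pics/w_bay.png');b=cv2.imread('pics/w_cell.png')
cv2.imwrite('pics/w1.png',cv2.resize(np.hstack([a,b]),(800,300),interpolation=cv2.INTER_AREA))
for fn,zz in(('w_bay.png',145),('w_cell.png',125),('w_cell.png',145)):
    hsv=cv2.cvtColor(cv2.imread('pics/'+fn),cv2.COLOR_BGR2HSV)
    m=((hsv[...,0]<6)|(hsv[...,0]>174))&(hsv[...,1]>150)&(hsv[...,2]>90)
    cs,_=cv2.findContours(m.astype(np.uint8),cv2.RETR_EXTERNAL,2)
    for c in cs:
        if cv2.contourArea(c)>30:
            (u,v),r=cv2.minEnclosingCircle(c); print(fn,zz,round(u),round(v),round(r,1),wray(fn,u,v,zz))
```

```text
[[  -0.     -0.96   -0.27  -75.49]
 [   0.      0.27   -0.96 -170.12]
 [   1.     -0.      0.      0.3 ]
 [   0.      0.      0.      1.  ]] 4.0417
w_bay.png 145 206 270 5.7 [459.3 128.9 145. ]
w_bay.png 145 193 157 10.8 [593.8 153.  145. ]
w_bay.png 145 166 157 11.0 [589.9 182.6 145. ]
w_bay.png 145 220 157 10.9 [598.1 123.7 145. ]
w_cell.png 125 278 162 12.4 [439.7 137.8 125. ]
w_cell.png 125 420 32 16.8 [603.9 122.5 125. ]
w_cell.png 125 392 10 16.1 [599.1 152.9 125. ]
w_cell.png 145 278 162 12.4 [441.9 139.6 145. ]
w_cell.png 145 420 32 16.8 [595.4 125.3 145. ]
w_cell.png 145 392 10 16.1 [590.9 153.7 145. ]
```

View pics/w1.png

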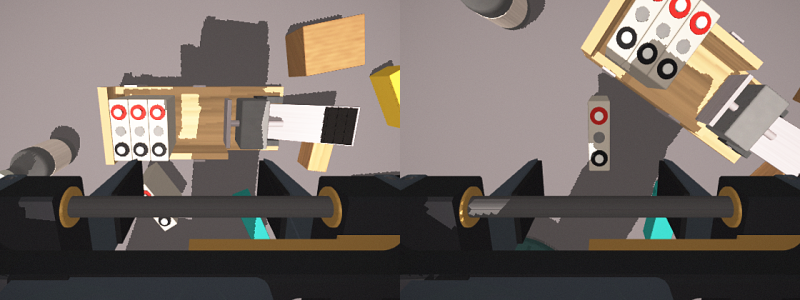

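Run:
```python
from h import *
from m import fit
def blk(fn,x0,x1,y0,y1):
    g=cv2.imread('pics/'+fn).max(2)[y0:y1,x0:x1]; r=[]
    cs,_=cv2.findContours((g<60).astype(np.uint8),cv2.RETR_EXTERNAL,2)
    for c in cs:
        if cv2.contourArea(c)>60:
            (u,v),q=cv2.minEnclosingCircle(c); r.append((u+x0,v+y0,round(q,1)))
    return sorted(r)
B=blk('w_bay.png',155,240,190,225);C=blk('w_cell.png',255,300,200,245);print(B,C)
for z in(145,144):
    W=[wray('w_bay.png',u,v,z) for u,v in((220,157),(193,157),(166,157))]
    Wb=[wray('w_bay.png',b[0],b[1],z) for b in B[::-1]]
    print(fit([(30,65),(30,95),(30,125)],W),Wb); 
    if len(Wb)==3: print('bay',fit([(30,65),(30,95),(30,125),(-30,65),(-30,95),(-30,125)],W+Wb))
a=wray('w_cell.png',278,162,125);b=wray('w_cell.png',C[0][0],C[0][1],125);print(a,b,(a+b)/2,np.linalg.norm(a-b),np.arctan2(*(a-b)[1::-1]))
```

```text
[] [(278.5, 221.34615325927734, 11.6)]
(array([577.27776334,  54.78866073]), np.float64(0.13926359169509173), np.float64(0.4762213191527138)) []
(array([577.05471578,  55.05920618]), np.float64(0.1390289936345454), np.float64(0.4105307988914859)) []
[439.6 137.7 125. ] [396.2  97.7 125. ] [417.9 117.7 125. ] 59.021690927996985 0.7446533396686454
```

Run:
```python
from h import *
P=np.pi;o=ori(.7446-P/2)
env.goto([417.9,117.7,170],o); print(env.line_to([417.9,117.7,80],feed=100,guard=15))
env.gripper_to(0); s=env.state(); print(s['gripper_width']*91,s['contact_force'])
env.line_to([417.9,117.7,265],feed=200); s=env.state(); print(s['gripper_width']*91,s['contact_force'],s['tool_pos'])
env.goto([577.2,54.8,265],ori(.139-P/2)); env.dwell(.2)
env.line_to([577.2,54.8,150],feed=150);env.dwell(.2);s=env.state();print(s['tool_pos'],s['time_s'])
snap('side','d1.png');snap('scene','s1.png')
a=cv2.imread('pics/s1.png')[110:260,220:400];b=cv2.imread('pics/d1.png')[90:270,160:340]
cv2.imwrite('pics/p1.png',np.hstack([cv2.resize(a,(400,333)),cv2.resize(b,(400,333))]))
```

```text
False
30.042391702161364 [ 0.07307831 -0.43605382 -0.90894188]
29.904937096573374 [-0.73210856 -0.77690041 -6.6119626 ] [417.12783227 117.51581347 263.74630191]
[577.70709818  54.82182663 150.90621604] 9.6167
```

View pics/p1.png

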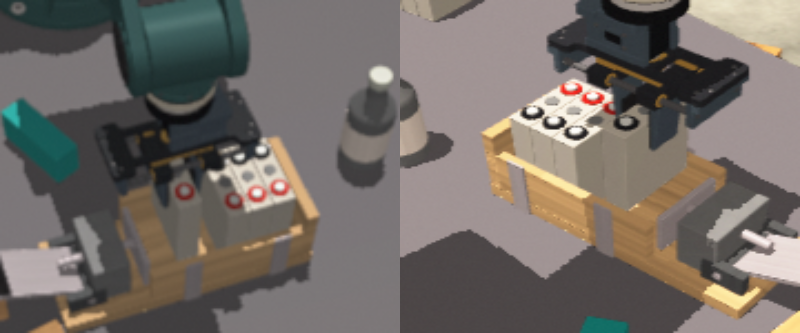

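The cell is held between the walls, about mid-bay: its red terminal is at crop (184,190) and the row's nearest at (233,200). Next I lower it.

Run:
```python
from h import *
s=env.state();print(s['contact_force'])
print(env.line_to([577.2,54.8,97],feed=60,guard=8));env.dwell(.2);s=env.state();print(s['tool_pos'],s['contact_force'])
env.gripper_to(.5);env.dwell(.3);s=env.state();print(s['gripper_width'],s['contact_force'])
env.line_to([577.2,54.8,265],feed=200)
env.goto([560,-60,330],ori(.139-np.pi/2));env.dwell(.2);snap('wrist','w2.png');snap('scene','s2.png');snap('side','d2.png');print(env.state()['time_s'])
b=cv2.imread('pics/d2.png')[90:270,160:340];w=cv2.imread('pics/w2.png')
cv2.imwrite('pics/p2.png',np.hstack([cv2.resize(w,(440,330)),cv2.resize(b,(360,330))]))
```

```text
[ 0.18200072 -0.12531306 -5.62111872]
True
[576.36551719  54.79383797  99.31234227] [2.81341459 0.975188   4.80464958]
0.5007549450881347 [-0.24608801 -0.32947493  0.03228081]
13.3833
```

View pics/p2.png

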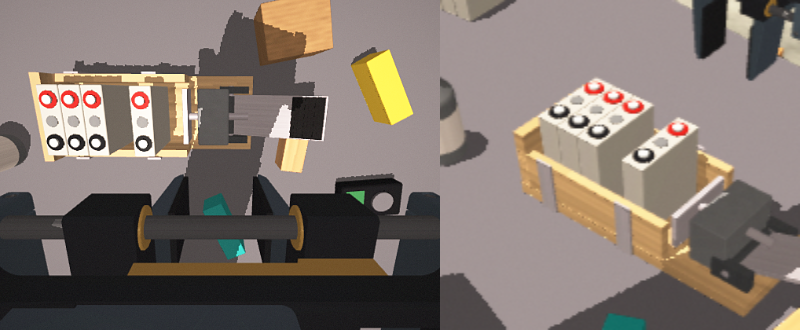

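The cell stands upright mid-bay (wrist crop, terminals at (140,100) and (142,142)) and is released. Now the chock.

Run:
```python
from h import *
o=ori(-np.pi/2+.012)
env.goto([526,-197,180],o);env.gripper_to(1)
print(env.line_to([526,-197,20],feed=120,guard=12));env.dwell(.1)
env.gripper_to(0);s=env.state();print(s['gripper_width']*91,s['contact_force'],s['tool_pos'])
env.line_to([526,-197,22],feed=20)
print(env.line_to([405,-198.5,22],feed=80,guard=25));env.dwell(.1)
s=env.state();print(s['gripper_width']*91,s['contact_force'],s['tool_pos'])
env.line_to([405,-198.5,20],feed=20)
env.gripper_to(.75);env.line_to([405,-198.5,200],feed=200);
env.goto([520,-198.5,240],o);env.gripper_to(0);env.dwell(.1)
snap('scene','s3.png');snap('side','d3.png');print(env.state()['time_s'])
a=cv2.imread('pics/s3.png')[130:310,120:360];b=cv2.imread('pics/d3.png')[100:340,180:440]
cv2.imwrite('pics/p3.png',np.hstack([cv2.resize(a,(440,330)),cv2.resize(b,(360,330))]))
```

```text
False
39.84737296713637 [-0.01232961  0.56365041 -0.30507188] [ 525.98272876 -196.97420117   19.9670779 ]
False
39.757805461140336 [-0.39923605 -0.29114311 -1.93925433] [ 405.29171267 -198.53029531   22.01783626]
23.2333
```

View pics/p3.png

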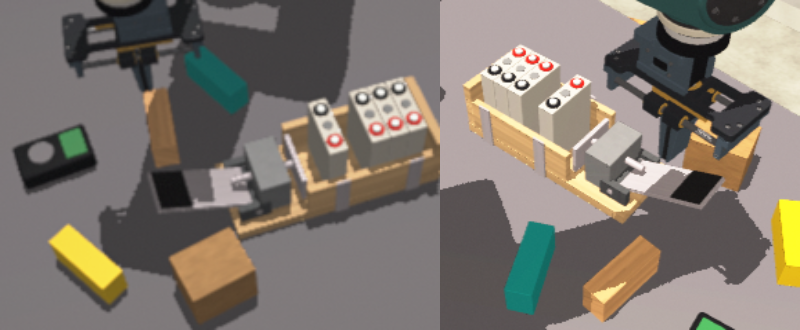

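The chock is out, with about 60 mm between it and the treadle. Carton, meter and look-alikes are where they were. Next is the press.

Run:
```python
from h import *
th=.139;o=ori(th-np.pi/2)
W=lambda x,y,z:[577.2+x*np.cos(th)-y*np.sin(th),54.8+x*np.sin(th)+y*np.cos(th),z]
env.goto(W(0,-251,170),o)
env.line_to(W(0,-251,105),feed=120)
f=lambda:(env.state()['tool_pos'].round(1),env.state()['contact_force'].round(1))
print(env.line_to(W(0,-258,60),feed=50,guard=60),f())
print(env.line_to(W(0,-262,45),feed=40,guard=60),f())
print(env.line_to(W(0,-262,36),feed=15,guard=22),f())
env.dwell(1.6);print(f())
snap('side','d4.png');snap('scene','s4.png');print(env.state()['time_s'])
a=cv2.imread('pics/s4.png')[130:310,120:360];b=cv2.imread('pics/d4.png')[100:340,180:440]
cv2.imwrite('pics/p4.png',np.hstack([cv2.resize(a,(440,330)),cv2.resize(b,(360,330))]))
```

```text
False (array([ 613.7, -201.6,   60.3]), array([-1.3, -4.9,  7.7]))
False (array([ 613.9, -204.2,   44.9]), array([0.7, 7.8, 8.5]))
True (array([ 614.1, -204.3,   41. ]), array([-6.4,  2.1, 18.5]))
(array([ 614. , -204.3,   41. ]), array([-5.4,  2.6, 17.4]))
28.1917
```

View pics/p4.png

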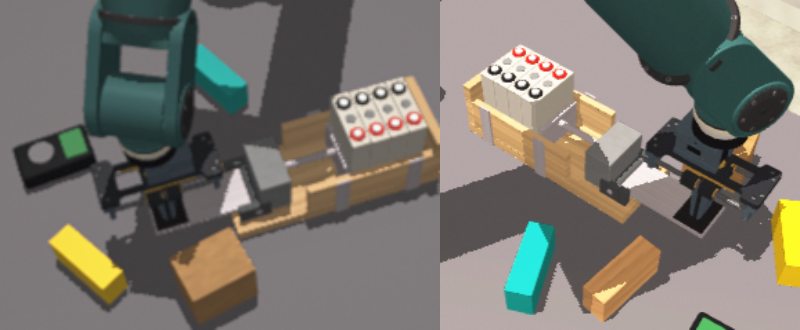

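Run:
```python
from h import *
f=lambda:(env.state()['tool_pos'].round(1),env.state()['contact_force'].round(1))
p=env.state()['tool_pos'];p[2]=36
print(env.line_to(p,feed=15,guard=18),f());env.dwell(1.6);print(f())
p[2]=60
print(env.line_to([p[0]-2,p[1]+3.5,62],feed=40));env.line_to([p[0]-4,p[1]+12,110],feed=60);env.line_to([p[0]-4,p[1]+12,230],feed=200)
env.goto([480,-260,330],ori(.139-np.pi/2));env.dwell(.5);print(f())
snap('side','d5.png');snap('scene','s5.png');print(env.state()['time_s'])
a=cv2.imread('pics/s5.png')[130:310,120:360];b=cv2.imread('pics/d5.png')[100:340,180:440]
cv2.imwrite('pics/p5.png',np.hstack([cv2.resize(a,(440,330)),cv2.resize(b,(360,330))]))
```

```text
True (array([ 614.1, -204.3,   41. ]), array([-7. ,  2.3, 17.9]))
(array([ 614.1, -204.3,   41. ]), array([-6.4,  1.8, 17.7]))
False
(array([ 480.1, -259.9,  329.8]), array([-0.3, -0.1,  0.6]))
33.7583
```

View pics/p5.png

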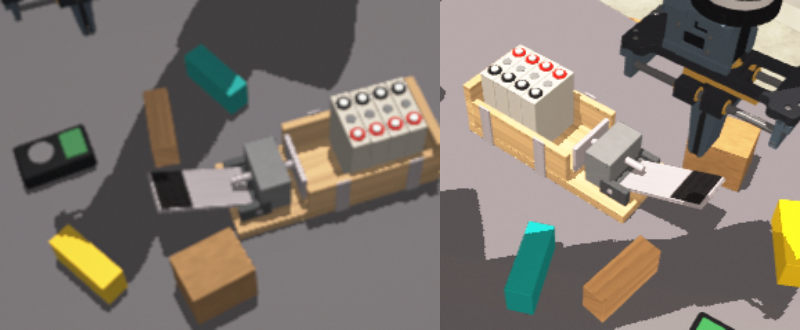

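Run:
```python
from h import *
from m import fit
c=[(u*240/440+120,v*180/330+130) for u,v in((344,102),(357,134))]
W=np.array([onz('s5.png',u,v,145)[:2] for u,v in c]);t=.134;d=W-[577.8,54.8];print(d@np.array([[np.cos(t),-np.sin(t)],[np.sin(t),np.cos(t)]]))
env.close_job()
```

```text
[[-29.84227017  36.45775426]
 [ 31.57727198  34.27032993]]
the job is handed in; nothing more can be done
```

The cell is loaded against the row and the job is handed in at about 34 s of the 72 s allowed; the hand-in gives no verdict.

- **Placing:** I stood the cell upright across the middle of the bay while the chock was still in place. I then let go of it and confirmed it in the pictures.
- **Chock:** I pulled it about 120 mm out towards the robot and left it on the bench, about 60 mm clear of the treadle.
- **Press:** I pressed the treadle to its stop, with the tip at z = 41.0 mm. I held it there about 1.6 s, pushed again without it moving further, and held another 1.6 s at about 18 N.
- **Release:** I let the treadle up slowly; in the last pictures it and the pusher are back at rest.

**Last checks:** The cell's two terminals measure y ≈ 36.5 and 34.3 mm, a mean of about 35.4 mm. That is just above the 34 to 35 mm home range, but within the roughly 2 mm accuracy of the cameras. The terminal spacing in the picture is even with the row. The carton and meter look unmoved in the last pictures. The bottle was not in those crops, but the arm was not near it after the cell was placed.

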